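# Heft the three canisters and hold up the full one

### The arm

A 6-joint arm with a two-finger parallel gripper is mounted at the origin on a cart in front of the work surface, level with it; the furniture and walls round the work are solid. World frame = base frame: x ahead of the robot, y to its left, z up, the work surface at z = 0. Lengths are in m, angles in rad, forces in N, time in s.
With the tool pointing down it reaches from about 0.325 to 0.775 m from the base axis. Payload 5.5 kg.
Tool frame: the origin (TCP) lies midway between the tips of the shut fingers; the grasp point (between the pads) lies 19 mm behind it (pinch_z is the distance from the TCP to the grasp point, in m); z points along the fingers, y is the line along which they close (so a half turn about z gives the same grasp; the last joint's range is limited). The gripper opens to 88 mm and grips with 3 to 60 N. Pads are 20 mm wide; open, the fingers measure 115 mm over their backs; the gripper's body (75 mm by 178 mm) begins 61 mm behind the grasp point.
Start: joints at [1.222, 0.091, 1.231, -0, 1.82, -0.057], TCP at [0.173, 0.575, 0.223] pointing down, gripper open.
Joint ranges: [-2.87, 2.87], [-0.86, 2.18], [0.17, 2.46], [-1.51, 4.65], [0.06, 2.69], [-2.65, 2.65]. Speed limits (rad/s): [2.57, 2.57, 3.01, 3.14, 3.14, 3.14].

### API

Orientations are given as [roll, pitch, yaw] about the fixed x, y, z axes, in that order (R = Rz(yaw) Ry(pitch) Rx(roll)).
In Python, from station import get_obs, get_image, close_job, pinch_z gives the robot as it stands. The module is installed in compiled form; this text tells all that it offers.
- The arm moves only by the tool arm_command, never from a script. Its argument "commands" is a list of rows, each a list of 7 numbers: the shift along the tool's x, y, z in parts of the range, where 1.0 means 0.5 m, then the turn, a rotation vector about the tool's x, y, z in fractions of the full range, 1 being pi rad, then the opening, from 0 (shut) to 1 (fully open). A call has 1 to 8 rows; each row is the pose to reach, as a shift and turn from the pose commanded when the call began, along the tool's axes at that moment; what a row does not reach only later rows make up. A row lasts 1/8 s, in which the tool goes at most 62.5 mm and 10.7 degrees, less where a joint would pass 70% of its speed; a pose out of reach is approached as far as the arm can. No shift or turn number may pass 1 either way. A call with a gripper value outside its range is refused whole. The fingers move at their own pace and stop on an object; the grip force is fixed at half the most. Time passes only in rows, so rows that repeat a pose let the fingers close. It gives the time, the measured TCP pose, the force, the opening and the grip force at its end, in the units of the state.
- get_obs(): the state, without advancing time (a new reading comes with each control period).
- get_image(name): name is "scene" or "top" or "wrist"; returns a dict with "img" (480x640x3 uint8, red, green, blue), "z_map" (480x640 float32, m along the optical axis (not along the pixel's ray), 0 where there is no reading), "K" (3x3 intrinsics, pixels), "rvec" (rotation vector, rad) and "tvec" (3), from world to camera coordinates, as OpenCV has them. Camera axes: x right, y down, z forward; pixel columns grow to the right and rows downward; lengths in m; the calibration is good to about 2 mm. A picture is of the moment at which its call begins.
- close_job(): hands the job in; it is judged then, once.
The state is a dict: "clock": time; "q": joint angles; "joint_vel": joint speeds; "effort": joint torques, N m; "tool_pos": TCP position; "eef_rot": TCP orientation; "wrist_force": force on the tool from outside, world axes, zero at the start; "wrist_torque": the same for the moment, N m; "grip_width": opening from 0.0 (shut) to 1.0 (fully open); "grip_force": force on a finger pad.
Only numpy, scipy, OpenCV 4.12 (cv2) and the standard library are available. Lean on these libraries where they do the work, as an engineer would, in place of code of your own. Each camera call takes 0.05 s, during which the arm holds its last target. There are 200 camera calls.

### The job

One of these three look-alike canisters is full and the other two are running low, and one lid has been left standing up: push that lid down home before you lift anything, because the canisters are carried by their lid knobs. Then heft them to feel which is the heaviest, gently stand the two lighter ones on the floor of the serving tray for refilling, and finish by holding the heaviest up for me, upright and still, at least 10 cm clear of the worktop; the program ends with it still in the gripper. Tip nothing over and leave the spice jar, salt mill, timer and glass where they are.

Things in the scene. Friction and masses are not known exactly. Their poses are not given: they have to be found in the camera images.
- tin_a: one of three identical opaque light grey canisters, 72 mm across, 85 mm high with the lid home. On the lid's top, a round knob 19 mm across, 69 to 85 mm above the foot: grip it from above with 40 N or more, the fingertips 1 to 3 mm above the lid's top. Hidden contents: the full one weighs 0.62-0.80 kg, the others 0.24-0.43 kg. Origin: centre of the underside, z up
- tin_b: one of three identical opaque light grey canisters, 72 mm across, 85 mm high with the lid home. On the lid's top, a round knob 19 mm across, 69 to 85 mm above the foot: grip it from above with 40 N or more, the fingertips 1 to 3 mm above the lid's top. Hidden contents: the full one weighs 0.62-0.80 kg, the others 0.24-0.43 kg. Origin: centre of the underside, z up
- tin_c: one of three identical opaque light grey canisters, 72 mm across, 85 mm high with the lid home. On the lid's top, a round knob 19 mm across, 69 to 85 mm above the foot: grip it from above with 40 N or more, the fingertips 1 to 3 mm above the lid's top. Hidden contents: the full one weighs 0.62-0.80 kg, the others 0.24-0.43 kg. Origin: centre of the underside, z up
- tin_a_lid (a joint): how far the lid of tin_a stands up, m: 0 = home, at most 0.012 = lid and knob 12 mm higher. It slides along the canister's axis with a tight seal (about 12 N of friction, which carries the canister when lifted), stays where left, and goes down when the knob is pushed from above with 12 to 18 N
- tin_b_lid (a joint): how far the lid of tin_b stands up, m: 0 = home, at most 0.012 = lid and knob 12 mm higher. It slides along the canister's axis with a tight seal (about 12 N of friction, which carries the canister when lifted), stays where left, and goes down when the knob is pushed from above with 12 to 18 N
- tin_c_lid (a joint): how far the lid of tin_c stands up, m: 0 = home, at most 0.012 = lid and knob 12 mm higher. It slides along the canister's axis with a tight seal (about 12 N of friction, which carries the canister when lifted), stays where left, and goes down when the knob is pushed from above with 12 to 18 N
- serving_tray: white tray lying flat and loose on the worktop, 270 mm (its x) by 400 mm (its y), rim 23 mm high. Its flat floor, 4 mm above the worktop, spans 190 mm (x) by 320 mm (y) round the middle: the foot of a canister belongs wholly on it. Origin: centre of the underside, z up
- spice_jar: glass spice jar with a red cap, 45 mm across, 106 mm high. It stands loose beside the work; leave it alone. Origin: centre of the underside
- salt_mill: glass salt mill with a grey top, 44 mm across, 90 mm high. It stands loose beside the work; leave it alone. Origin: centre of the underside
- timer: white round kitchen timer, 63 mm across, 52 mm high. It stands loose beside the work; leave it alone. Origin: centre of the underside
- glass: clear drinking glass, 83 mm across, 94 mm high. It stands loose beside the work; leave it alone. Origin: centre of the underside
- toaster: silver-white two-slice toaster at the back by the wall, 141 x 238 x 195 mm, fixed; not part of the job. Origin: centre of the underside
Mind the look-alikes: they are no part of the job. What is shaped like the tin_c but orange is not meant.

How it is judged:
On the way:
1. the lid that stood up is pushed home (value of joint tin_a_lid below 0.002 m), for 0.2 s.
At the end, for the whole second after the job is handed in: The fullest canister is held in the fingers, 80 mm or more above the worktop, tilted under 0.3 rad, still, touching nothing else; the other two stand upright, released, at rest on the tray's floor (within 105 mm in x, 170 mm in y of its middle); all lids within 3 mm of home (value of joint each of tin_a_lid, tin_b_lid, tin_c_lid below 0.003 m and (((height (world z) of tin_a above 0.08 m and distance between pack_full_c0 and tin_a below 0.06 m and contact force between the fingers and tin_a above 2 N and angle between tin_a's own z axis and vertical below 0.3 rad and linear speed of tin_a below 0.04 m/s and contact force between tin_a and tin_b below 0.1 N and contact force between tin_a and tin_c below 0.1 N and contact force between tin_a and spice_jar below 0.1 N and contact force between tin_a and salt_mill below 0.1 N and contact force between tin_a and timer below 0.1 N and contact force between tin_a and glass below 0.1 N and contact force between tin_a and serving_tray below 0.1 N and contact force between tin_a and toaster below 0.1 N) and (x of tin_b in the frame of serving_tray between -0.105 and 0.105 m and y of tin_b in the frame of serving_tray between -0.17 and 0.17 m and z of tin_b in the frame of serving_tray between -0.005 and 0.02 m and angle between tin_b's own z axis and vertical below 0.12 rad and linear speed of tin_b below 0.02 m/s and contact force between tin_b and the fingers below 0.05 N) and (x of tin_c in the frame of serving_tray between -0.105 and 0.105 m and y of tin_c in the frame of serving_tray between -0.17 and 0.17 m and z of tin_c in the frame of serving_tray between -0.005 and 0.02 m and angle between tin_c's own z axis and vertical below 0.12 rad and linear speed of tin_c below 0.02 m/s and contact force between tin_c and the fingers below 0.05 N)) or ((height (world z) of tin_b above 0.08 m and distance between pack_full_c0 and tin_b below 0.06 m and contact force between the fingers and tin_b above 2 N and angle between tin_b's own z axis and vertical below 0.3 rad and linear speed of tin_b below 0.04 m/s and contact force between tin_b and tin_a below 0.1 N and contact force between tin_b and tin_c below 0.1 N and contact force between tin_b and spice_jar below 0.1 N and contact force between tin_b and salt_mill below 0.1 N and contact force between tin_b and timer below 0.1 N and contact force between tin_b and glass below 0.1 N and contact force between tin_b and serving_tray below 0.1 N and contact force between tin_b and toaster below 0.1 N) and (x of tin_a in the frame of serving_tray between -0.105 and 0.105 m and y of tin_a in the frame of serving_tray between -0.17 and 0.17 m and z of tin_a in the frame of serving_tray between -0.005 and 0.02 m and angle between tin_a's own z axis and vertical below 0.12 rad and linear speed of tin_a below 0.02 m/s and contact force between tin_a and the fingers below 0.05 N) and (x of tin_c in the frame of serving_tray between -0.105 and 0.105 m and y of tin_c in the frame of serving_tray between -0.17 and 0.17 m and z of tin_c in the frame of serving_tray between -0.005 and 0.02 m and angle between tin_c's own z axis and vertical below 0.12 rad and linear speed of tin_c below 0.02 m/s and contact force between tin_c and the fingers below 0.05 N)) or ((height (world z) of tin_c above 0.08 m and distance between pack_full_c0 and tin_c below 0.06 m and contact force between the fingers and tin_c above 2 N and angle between tin_c's own z axis and vertical below 0.3 rad and linear speed of tin_c below 0.04 m/s and contact force between tin_c and tin_a below 0.1 N and contact force between tin_c and tin_b below 0.1 N and contact force between tin_c and spice_jar below 0.1 N and contact force between tin_c and salt_mill below 0.1 N and contact force between tin_c and timer below 0.1 N and contact force between tin_c and glass below 0.1 N and contact force between tin_c and serving_tray below 0.1 N and contact force between tin_c and toaster below 0.1 N) and (x of tin_a in the frame of serving_tray between -0.105 and 0.105 m and y of tin_a in the frame of serving_tray between -0.17 and 0.17 m and z of tin_a in the frame of serving_tray between -0.005 and 0.02 m and angle between tin_a's own z axis and vertical below 0.12 rad and linear speed of tin_a below 0.02 m/s and contact force between tin_a and the fingers below 0.05 N) and (x of tin_b in the frame of serving_tray between -0.105 and 0.105 m and y of tin_b in the frame of serving_tray between -0.17 and 0.17 m and z of tin_b in the frame of serving_tray between -0.005 and 0.02 m and angle between tin_b's own z axis and vertical below 0.12 rad and linear speed of tin_b below 0.02 m/s and contact force between tin_b and the fingers below 0.05 N)))); the arm keeps its last pose, push and grip.
It fails at once if a canister is lifted while a lid still stands up more than 4 mm (height (world z) of any of tin_a, tin_b, tin_c above 0.015 m and value of joint any of tin_a_lid, tin_b_lid, tin_c_lid above 0.004 m).
It fails at once if a canister is tipped by more than 0.6 rad (angle between any of tin_a, tin_b, tin_c's own z axis and vertical above 0.6 rad).
It fails at once if a canister is dropped or flung (faster than 1.2 m/s) (linear speed of any of tin_a, tin_b, tin_c above 1.2 m/s).
It fails at once if the spice jar, salt mill, timer or glass is moved by more than 30 mm or tipped (distance of any of spice_jar, salt_mill, timer, glass from where it was at the start of the episode above 0.03 m or angle between any of spice_jar, salt_mill, timer, glass's own z axis and vertical above 0.4 rad).
It also fails if it takes over 72 s, if anything falls off the work surface, if the arm or the gripper's body presses on something with over 40 N, if the wrist force passes 120 N, or if a joint passes its speed limit or range.

## Working session

There is one attempt and no reset: what is moved stays moved. The work goes in short steps, Python scripts to look and compute and a tool call to move; the robot and the scene stay as the last step left them, time stands still between calls to the robot, and variables do not carry over. Pictures are saved under pics/ and viewed, at most 10 in all, crops included, and the job is handed in when it is done.

Besides the shell and the picture viewer there is one more tool, called as name(argument=value, ...), one argument or row to a line, values as JSON. arm_command: Moves the arm, as the interface text tells. Its arguments: {"type":"object","properties":{"commands":{"type":"array","items":{"type":"array","items":{"type":"number"}}}},"required":["commands"]}

```bash
mkdir -p pics; cat > h.py <<'E'
import numpy as np, cv2
from station import get_obs,get_image,close_job,pinch_z
def save(d,n): cv2.imwrite(f'pics/{n}.png',d['img'][:,:,::-1])
def pts(d):
    R=cv2.Rodrigues(np.array(d['rvec'],float))[0]; t=np.array(d['tvec'],float).ravel();K=d['K'];z=d['z_map']
    v,u=np.mgrid[:480,:640]
    c=np.stack([(u-K[0,2])/K[0,0]*z,(v-K[1,2])/K[1,1]*z,z],-1)
    return (c-t)@R
E
python3 - <<'E'
from h import *
o=get_obs(); print({k:np.round(v,3) for k,v in o.items()},pinch_z)
for n in('top','scene'):
    d=get_image(n); save(d,n); np.savez(n,**d)
E
```

```text
{'clock': np.float64(0.0), 'q': array([ 1.222,  0.092,  1.232,  0.   ,  1.82 , -0.057]), 'joint_vel': array([ 0.001,  0.001,  0.   , -0.001,  0.   ,  0.   ]), 'effort': array([-3.0000e-03, -4.4646e+01, -4.0643e+01,  7.0000e-02,  3.0000e-02,
       -0.0000e+00]), 'tool_pos': array([0.172, 0.574, 0.222]), 'eef_rot': array([-3.14, -0.  ,  2.85]), 'wrist_force': array([ 0.514,  0.184, -0.122]), 'wrist_torque': array([-0.019, -0.018,  0.005]), 'grip_force': np.float64(0.0), 'grip_width': np.float64(0.998)} 0.0187
```

View pics/top.png

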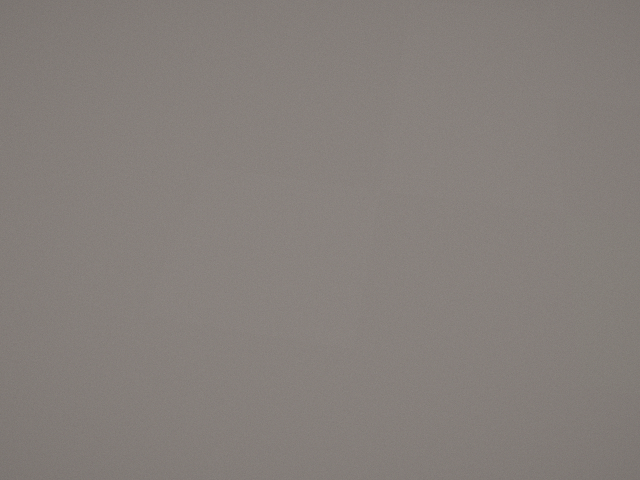

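View pics/scene.png

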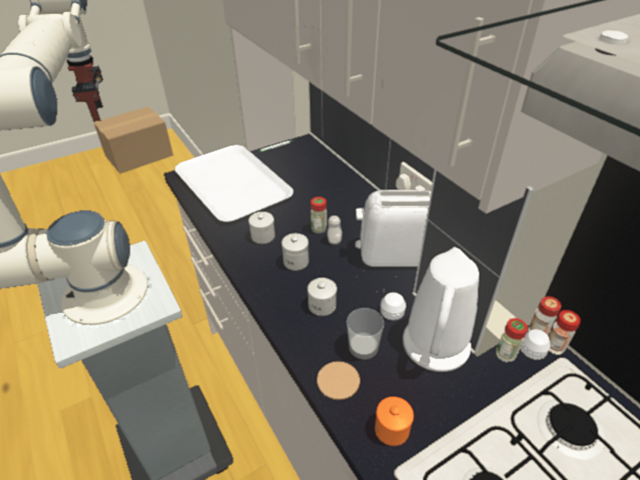

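The top view shows only a blank grey surface; something blocks it. The scene view shows three light grey canisters at (262,227), (295,251) and (322,296). The tray is at (233,182), the spice jar at (318,215), the mill at (335,230), the timer at (393,306) and the glass at (365,333). An orange look-alike stands at (394,421), and there are upper cabinets overhead.

```bash
cat > m.py <<'E'
from h import *
d=dict(np.load('scene.npz')); P=pts(d); d2=dict(np.load('top.npz')); P2=pts(d2)
print('top cam',-cv2.Rodrigues(d2['rvec'])[0].T@d2['tvec'].ravel(), P2[240,320],'scene cam',-cv2.Rodrigues(d['rvec'])[0].T@d['tvec'].ravel())
for n,(u,v) in dict(A=(262,227),B=(295,251),C=(322,296),spice=(318,215),mill=(335,230),timer=(393,306),glass=(365,333),orange=(394,421)).items():
    w=P[v-35:v+36,u-30:u+31].reshape(-1,3); c=P[v,u]
    w=w[(np.hypot(*(w-c)[:,:2].T)<.055)&(w[:,2]>.01)]
    top=w[w[:,2]>w[:,2].max()-.006]
    print(n,'px pt',c.round(3),'zmax',w[:,2].max().round(4),'top c',top.mean(0).round(3),len(top),'extent',w.min(0).round(3),w.max(0).round(3))
    if n in'ABC':
        h=np.histogram(w[:,2],np.arange(.0,.11,.005)); print(h[0])
m=(d['img'].min(2)>200)&(P[...,2]<.05)&(P[...,2]>-.01)&(P[...,1]>.2)
cnt=max(cv2.findContours(m.astype('uint8'),0,1)[0],key=cv2.contourArea)
q=P[cnt[:,0,1],cnt[:,0,0]]; print('tray',cv2.minAreaRect(q[:,:2].astype('f4')),q[:,2].min(),q[:,2].max(),P[182,233])
for u,v in[(300,40),(350,80),(460,150),(390,230),(170,175),(310,140),(240,60)]:print(u,v,P[v,u].round(3))
crop=cv2.resize(d['img'][190:330,230:410,::-1],None,fx=4,fy=4,interpolation=2);cv2.imwrite('pics/crop.png',crop)
E
python3 m.py
```

```text
top cam [-0.73846574 -0.43752394  1.75775252] [-0.63934599 -0.41946391  1.62880587] scene cam [ 0.04561549 -1.04024588  0.93876491]
A px pt [ 0.442 -0.043  0.063] zmax 0.0843 top c [ 0.454 -0.014  0.082] 25 extent [ 0.417 -0.051  0.01 ] [0.489 0.012 0.084]
[  0   0  29  27  34  35  29  37  29  26  31  24  59 123  91   4  23   0
   0   0   0]
B px pt [ 0.468 -0.193  0.074] zmax 0.0951 top c [ 0.484 -0.162  0.092] 24 extent [ 0.449 -0.199  0.011] [ 0.518 -0.139  0.095]
[  0   0  22  41  26  34  39  35  64  34  28  21  16  21  52 160  92  10
  21   1   0]
C px pt [ 0.449 -0.362  0.066] zmax 0.0867 top c [ 0.462 -0.34   0.083] 25 extent [ 0.428 -0.376  0.01 ] [ 0.498 -0.309  0.087]
[  0   0  28  33  40  33  35  42  32  37  35  29  60 256 127  16  23   3
   0   0   0]
spice px pt [ 0.601 -0.09   0.072] zmax 0.1111 top c [ 0.613 -0.074  0.107] 85 extent [ 0.59  -0.145  0.011] [ 0.636 -0.049  0.111]
mill px pt [ 0.619 -0.154  0.051] zmax 0.091 top c [ 0.623 -0.145  0.088] 43 extent [ 0.602 -0.166  0.01 ] [ 0.641 -0.128  0.091]
timer px pt [ 0.586 -0.468  0.049] zmax 0.0786 top c [ 0.598 -0.52   0.079] 1 extent [ 0.572 -0.523  0.01 ] [ 0.63  -0.424  0.079]
glass px pt [ 0.497 -0.479  0.016] zmax 0.0979 top c [ 0.493 -0.481  0.094] 62 extent [ 0.443 -0.534  0.01 ] [ 0.52  -0.458  0.098]
orange px pt [ 0.397 -0.714  0.071] zmax 0.0869 top c [ 0.411 -0.7    0.083] 47 extent [ 0.375 -0.735  0.01 ] [ 0.447 -0.663  0.087]
tray ((0.4820636510848999, 0.3434373140335083), (0.2695874273777008, 0.3049028217792511), 4.157759189605713) -0.002285129021446842 0.02887415685153119 [0.48949569 0.29094068 0.00653694]
300 40 [ 0.603 -0.019  0.547]
350 80 [ 0.573 -0.274  0.548]
460 150 [ 0.601 -0.562  0.524]
390 230 [ 0.684 -0.316  0.138]
170 175 [ 0.323  0.461 -0.002]
310 140 [ 0.863  0.409 -0.001]
240 60 [0.636 0.461 0.339]
```

View pics/crop.png

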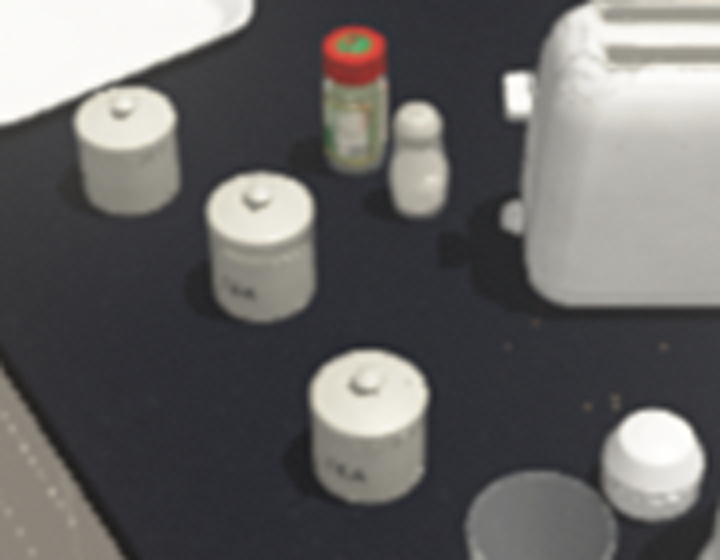

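Candidates for the tins are grey at (262,227), grey at (295,251), grey at (322,296) and orange at (394,421). The orange one is excluded by colour. The crop confirms the three grey ones, and the middle one shows an open seam. Its knob top is at 95 mm against about 85 mm for the others, so its lid is the one standing up. I'll turn the tool to yaw 90° with the fingers shut and head there.

Units first: shifts go in shares of 0.5 m and turns go in shares of pi rad. So -0.341 m is -0.682, -0.34 m is -0.68, 73.3 degrees is 0.4072.

arm_command(
  commands=[
    [-0.68, -0.682, 0, 0, 0, 0.4072, 0],
    [-0.68, -0.682, 0, 0, 0, 0.4072, 0],
    [-0.68, -0.682, 0, 0, 0, 0.4072, 0],
    [-0.68, -0.682, 0, 0, 0, 0.4072, 0],
    [-0.68, -0.682, 0, 0, 0, 0.4072, 0],
    [-0.68, -0.682, 0, 0, 0, 0.4072, 0],
    [-0.68, -0.682, 0, 0, 0, 0.4072, 0],
    [-0.68, -0.682, 0, 0, 0, 0.4072, 0],
  ],
)

```text
clock: 1.1
tool_pos: [0.4007, 0.1479, 0.2223]
eef_rot: [-3.142, 0.0, 1.567]
wrist_force: [0.1, -0.2, -0.4]
grip_width: 0.131
grip_force: 0.0
```

```bash
python3 - <<'E'
from h import *
d=dict(np.load('scene.npz')); P=pts(d)
m=(d['img'].min(2)>190)&(P[...,2]<.05)&(P[...,2]>-.01)&(P[...,1]>.05)&(P[...,0]>.25)
cnt=max(cv2.findContours(m.astype('uint8'),0,1)[0],key=cv2.contourArea)
print(cv2.boundingRect(cnt))
mm=np.zeros((480,640),'uint8');cv2.drawContours(mm,[cnt],-1,1,-1)
q=P[mm>0];q=q[np.abs(q[:,2])<.04]; print(cv2.minAreaRect(q[:,:2].astype('f4')),q.min(0),q.max(0))
for z0,z1 in((-.01,.01),(.015,.04)):
    s=q[(q[:,2]>z0)&(q[:,2]<z1)];print(z0,len(s),cv2.minAreaRect(s[:,:2].astype('f4')))
E
```

```text
(175, 145, 118, 76)
((0.4864169955253601, 0.2903003692626953), (0.2711569666862488, 0.4108012318611145), 4.375095844268799) [ 0.34148021  0.07949491 -0.00388259] [0.62998742 0.5024436  0.02887416]
-0.01 4104 ((0.4847833514213562, 0.2985268831253052), (0.25174447894096375, 0.3732697665691376), 4.170246601104736)
0.015 839 ((0.4864169955253601, 0.2903003692626953), (0.2711569666862488, 0.4108012318611145), 4.375095844268799)
```

To row units: -0.311 m is -0.622, 0.083 m is 0.166.

arm_command(
  commands=[
    [-0.622, 0.166, 0, 0, 0, 0, 0],
    [-0.622, 0.166, 0, 0, 0, 0, 0],
    [-0.622, 0.166, 0, 0, 0, 0, 0],
    [-0.622, 0.166, 0, 0, 0, 0, 0],
    [-0.622, 0.166, 0, 0, 0, 0, 0],
    [-0.622, 0.166, 0, 0, 0, 0, 0],
    [-0.622, 0.166, 0, 0, 0, 0, 0],
  ],
)

```text
clock: 1.98
tool_pos: [0.4828, -0.1608, 0.222]
eef_rot: [-3.14, -0.001, 1.569]
wrist_force: [-0.1, 0.6, 0.2]
grip_width: 0.001
grip_force: 0.0
```

```bash
python3 - <<'E'
from h import *
o=get_obs();print(o['tool_pos'],o['eef_rot'],o['grip_width'])
d=get_image('wrist');save(d,'w1');P=pts(d)
w=P.reshape(-1,3);ok=(d['z_map'].ravel()>0);w=w[ok]
for c in((.454,-.014),(.484,-.163),(.462,-.340)):
    s=w[(np.hypot(*(w[:,:2]-c).T)<.05)&(w[:,2]<.12)]
    if len(s)>50:
        k=s[s[:,2]>s[:,2].max()-.01]; l=s[(s[:,2]>s[:,2].max()-.027)]
        print(c,s[:,2].max(),'knob',k.mean(0),len(k),'lid rect',l.min(0),l.max(0),np.percentile(l[:,2],[20,50]))
E
```

```text
[ 0.48282835 -0.16075738  0.22204125] [-3.14034517e+00 -9.96867844e-04  1.56928768e+00] 0.0009110539937558221
(0.454, -0.014) 0.08898081042336112 knob [ 0.45512953 -0.01076206  0.08258679] 594 lid rect [ 0.41879472 -0.04584398  0.06201104] [0.49037438 0.01599634 0.08898081] [0.06813635 0.07013138]
(0.484, -0.163) 0.09643061044077027 knob [ 0.48531391 -0.15839977  0.09248407] 428 lid rect [ 0.44999537 -0.19427511  0.07019219] [ 0.52028548 -0.12338666  0.09643061] [0.0778291  0.07972783]
(0.462, -0.34) 0.07335507769096986 knob [ 0.48203004 -0.34475372  0.0703931 ] 319 lid rect [ 0.476569   -0.36753337  0.06586926] [ 0.4879069  -0.31918242  0.07335508] [0.06921559 0.07064071]
```

View pics/w1.png

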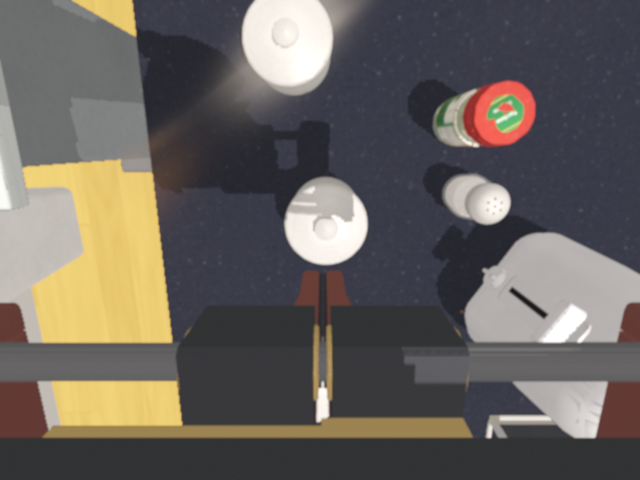

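The wrist picture shows the raised canister's knob at (326,228), just ahead of the shut fingers. The next canister is at (286,33), the spice jar at (505,112) and the mill at (488,203). Both views agree to about 3 mm. I'll descend over the knob.

arm_command(
  commands=[
    [0.004, 0.004, 0.12, 0, 0, 0, 0],
    [0.004, 0.004, 0.22, 0, 0, 0, 0],
    [0.004, 0.004, 0.244, 0, 0, 0, 0],
    [0.004, 0.004, 0.244, 0, 0, 0, 0],
  ],
)

```text
clock: 2.52
tool_pos: [0.4852, -0.1577, 0.1015]
eef_rot: [3.141, -0.0, 1.572]
wrist_force: [1.2, -0.1, 0.2]
grip_width: 0.004
grip_force: 0.0
```

To row units: 0.007 m is 0.014, 0.004 m is 0.008.

arm_command(
  commands=[
    [0, 0, 0.004, 0, 0, 0, 0],
    [0, 0, 0.008, 0, 0, 0, 0],
    [0, 0, 0.012, 0, 0, 0, 0],
    [0, 0, 0.014, 0, 0, 0, 0],
  ],
)

```text
clock: 3.02
tool_pos: [0.4853, -0.159, 0.0942]
eef_rot: [3.141, 0.0, 1.57]
wrist_force: [-0.4, 0.0, 4.1]
grip_width: 0.012
grip_force: 2.1
```

To row units: 0.006 m is 0.012, 0.004 m is 0.008.

arm_command(
  commands=[
    [0, 0, 0.004, 0, 0, 0, 0],
    [0, 0, 0.008, 0, 0, 0, 0],
    [0, 0, 0.012, 0, 0, 0, 0],
    [0, 0, 0.012, 0, 0, 0, 0],
  ],
)

```text
clock: 3.52
tool_pos: [0.4858, -0.1591, 0.0901]
eef_rot: [3.139, 0.001, 1.57]
wrist_force: [-2.4, 0.8, 11.2]
grip_width: 0.006
grip_force: 4.8
```

To row units: 0.004 m is 0.008, 0.003 m is 0.006.

arm_command(
  commands=[
    [0, 0, 0.004, 0, 0, 0, 0],
    [0, 0, 0.006, 0, 0, 0, 0],
    [0, 0, 0.008, 0, 0, 0, 0],
    [0, 0, 0.008, 0, 0, 0, 0],
  ],
)

```text
clock: 4.03
tool_pos: [0.4858, -0.1591, 0.0862]
eef_rot: [3.139, 0.001, 1.57]
wrist_force: [-2.9, 1.1, 10.0]
grip_width: 0.003
grip_force: 5.1
```

To row units: 0.002 m is 0.004, 0.001 m is 0.002.

arm_command(
  commands=[
    [0, 0, 0.002, 0, 0, 0, 0],
    [0, 0, 0.004, 0, 0, 0, 0],
    [0, 0, 0.004, 0, 0, 0, 0],
  ],
)

```text
clock: 4.4
tool_pos: [0.4858, -0.1591, 0.0843]
eef_rot: [3.139, 0.001, 1.57]
wrist_force: [-2.5, 1.8, 11.0]
grip_width: 0.004
grip_force: 5.1
```

To row units: 0.001 m is 0.002.

arm_command(
  commands=[
    [0, 0, 0.002, 0, 0, 0, 0],
    [0, 0, 0.002, 0, 0, 0, 0],
  ],
)

```text
clock: 4.65
tool_pos: [0.4859, -0.1591, 0.0839]
eef_rot: [3.138, 0.001, 1.57]
wrist_force: [-4.4, 0.6, 13.3]
grip_width: 0.004
grip_force: 6.5
```

To row units: 0.0005 m is 0.001.

arm_command(
  commands=[
    [0, 0, 0.001, 0, 0, 0, 0],
    [0, 0, 0.001, 0, 0, 0, 0],
  ],
)

```text
clock: 4.9
tool_pos: [0.486, -0.1592, 0.0838]
eef_rot: [3.138, 0.002, 1.57]
wrist_force: [-5.3, 2.2, 15.1]
grip_width: 0.005
grip_force: 7.3
```

The lid is home: the knob top stopped at about 84 mm and the force rose. Now I'll rise, open part way, and grip this knob.

To row units: -0.03 m is -0.06.

arm_command(
  commands=[
    [0, 0, -0.06, 0, 0, 0, 0.5],
    [0, 0, -0.06, 0, 0, 0, 0.5],
    [0, 0, -0.06, 0, 0, 0, 0.5],
    [0, 0, -0.06, 0, 0, 0, 0.5],
    [0, 0, -0.06, 0, 0, 0, 0.5],
  ],
)

```text
clock: 5.52
tool_pos: [0.4846, -0.1586, 0.109]
eef_rot: [-3.14, -0.001, 1.57]
wrist_force: [-0.4, 1.3, -0.2]
grip_width: 0.495
grip_force: 0.0
```

```bash
python3 - <<'E'
from h import *
o=get_obs();print(o['tool_pos'],o['grip_width'])
for n in('scene','wrist'):
    P=pts(get_image(n)).reshape(-1,3)
    for c in((.4545,-.012),(.485,-.159),(.463,-.340)):
        s=P[(np.hypot(*(P[:,:2]-c).T)<.042)&(P[:,2]<.1)&(P[:,2]>.06)]
        if len(s)>30: print(n,c,np.percentile(s[:,2],[50,99.5]).round(4),s.min(0).round(3),s.max(0).round(3))
E
```

```text
[ 0.48460585 -0.15859134  0.10903332] 0.4946496487640518
scene (0.4545, -0.012) [0.0688 0.085 ] [ 0.42  -0.049  0.06 ] [0.49  0.021 0.086]
scene (0.485, -0.159) [0.0688 0.0847] [ 0.449 -0.198  0.06 ] [ 0.52  -0.127  0.086]
scene (0.463, -0.34) [0.0685 0.084 ] [ 0.427 -0.376  0.06 ] [ 0.499 -0.303  0.087]
wrist (0.4545, -0.012) [0.069  0.0732] [ 0.421 -0.046  0.06 ] [ 0.489 -0.019  0.074]
wrist (0.485, -0.159) [0.07   0.0852] [ 0.45  -0.194  0.06 ] [ 0.521 -0.123  0.087]
```

All lids read home at 69 and 85 mm. I'll descend and grip.

To row units: 0.038 m is 0.076, 0.036 m is 0.072.

arm_command(
  commands=[
    [0, 0, 0.05, 0, 0, 0, 0.5],
    [0, 0, 0.072, 0, 0, 0, 0.5],
    [0, 0, 0.076, 0, 0, 0, 0.5],
    [0, 0, 0.076, 0, 0, 0, 0],
    [0, 0, 0.076, 0, 0, 0, 0],
    [0, 0, 0.076, 0, 0, 0, 0],
    [0, 0, 0.076, 0, 0, 0, 0],
    [0, 0, 0.076, 0, 0, 0, 0],
  ],
)

```text
clock: 6.62
tool_pos: [0.4854, -0.1589, 0.0728]
eef_rot: [3.14, 0.0, 1.57]
wrist_force: [0.4, 1.1, 3.3]
grip_width: 0.195
grip_force: 30.0
```

To row units: 0.002 m is 0.004.

arm_command(
  commands=[
    [0, 0, 0, 0, 0, 0, 0.35],
    [0, 0, 0.004, 0, 0, 0, 0.35],
    [0, 0, 0.004, 0, 0, 0, 0.35],
    [0, 0, 0.004, 0, 0, 0, 0],
    [0, 0, 0.004, 0, 0, 0, 0],
    [0, 0, 0.004, 0, 0, 0, 0],
    [0, 0, 0.004, 0, 0, 0, 0],
  ],
)

```text
clock: 7.5
tool_pos: [0.4854, -0.159, 0.0713]
eef_rot: [3.14, 0.001, 1.57]
wrist_force: [-1.3, -1.1, 7.3]
grip_width: 0.195
grip_force: 31.2
```

To row units: -0.025 m is -0.05, -0.018 m is -0.036.

arm_command(
  commands=[
    [0, 0, -0.006, 0, 0, 0, 0],
    [0, 0, -0.014, 0, 0, 0, 0],
    [0, 0, -0.024, 0, 0, 0, 0],
    [0, 0, -0.036, 0, 0, 0, 0],
    [0, 0, -0.05, 0, 0, 0, 0],
    [0, 0, -0.05, 0, 0, 0, 0],
    [0, 0, -0.05, 0, 0, 0, 0],
  ],
)

```text
clock: 8.38
tool_pos: [0.485, -0.1588, 0.0951]
eef_rot: [-3.142, 0.0, 1.57]
wrist_force: [-0.5, 1.1, -2.5]
grip_width: 0.195
grip_force: 30.8
```

```bash
python3 - <<'E'
from h import *
o=get_obs();print(o['tool_pos'],o['grip_width'],o['grip_force'],o['wrist_force'],o['effort'])
d=get_image('scene');P=pts(d);s=P[(np.hypot(P[...,0]-.485,P[...,1]+.159)<.042)&(P[...,2]>.015)&(P[...,2]<.09)]
print(s.min(0),s.max(0))
cv2.imwrite('pics/s2.png',cv2.resize(d['img'][180:340,220:420,::-1],None,fx=3,fy=3))
for i in range(4):
    get_image('wrist');print(get_obs()['wrist_force'])
E
```

```text
[ 0.4850188  -0.15875725  0.09507842] 0.19549889065653867 30.769529078534106 [-0.48728298  1.06231252 -2.53100072] [-5.51924552e-05 -3.59318554e+01 -4.21687138e+01  5.86463115e-02
  3.24104063e-02  2.26052234e-04]
[ 0.44838447 -0.19828376  0.02209101] [ 0.51955662 -0.1301958   0.08999077]
[ 0.33654649 -0.31064217 -1.90592262]
[ 0.74221824  0.43970937 -2.24193699]
[-0.08502705  0.64696268 -2.9275696 ]
[ 0.64796869 -0.59560287 -2.14361444]
```

View pics/s2.png

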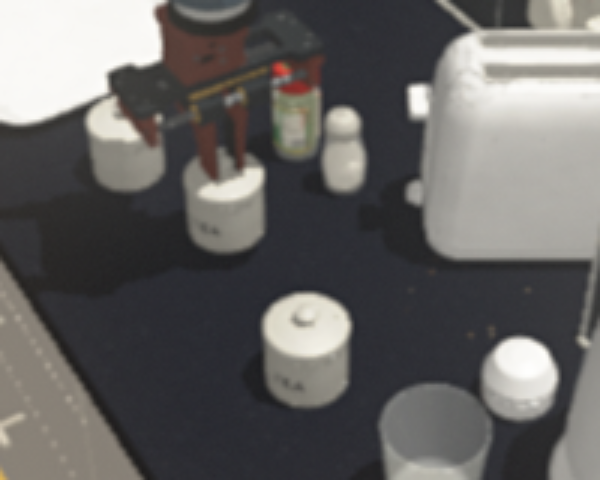

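It is lifted, with the gap under it visible at pixel (235,250) of the crop. The weight is about 2.4 N, or 0.24 kg, so this is a light one. It goes to the far half of the tray.

arm_command(
  commands=[
    [0, 0, -0.04, 0, 0, 0, 0],
    [0, 0, -0.11, 0, 0, 0, 0],
    [0, 0, -0.18, 0, 0, 0, 0],
    [0.03, 0, -0.23, 0, 0, 0, 0],
    [0.09, 0, -0.25, 0, 0, 0, 0],
    [0.17, 0, -0.25, 0, 0, 0, 0],
    [0.25, 0, -0.25, 0, 0, 0, 0],
    [0.33, 0, -0.25, 0, 0, 0, 0],
  ],
)

```text
clock: 9.62
tool_pos: [0.4851, 0.0074, 0.222]
eef_rot: [3.139, 0.0, 1.57]
wrist_force: [1.0, -1.0, -3.1]
grip_width: 0.192
grip_force: 31.7
```

To row units: 0.345 m is 0.69, 0.325 m is 0.65.

arm_command(
  commands=[
    [0.08, 0, 0, 0, 0, 0, 0],
    [0.17, 0, 0, 0, 0, 0, 0],
    [0.27, 0, 0, 0, 0, 0, 0],
    [0.37, 0, 0, 0, 0, 0, 0],
    [0.47, 0, 0, 0, 0, 0, 0],
    [0.57, 0, 0, 0, 0, 0, 0],
    [0.65, 0, 0, 0, 0, 0, 0],
    [0.69, 0, 0, 0, 0, 0, 0],
  ],
)

```text
clock: 10.62
tool_pos: [0.4849, 0.3531, 0.2212]
eef_rot: [3.141, -0.0, 1.572]
wrist_force: [0.4, -0.8, -2.7]
grip_width: 0.187
grip_force: 31.9
```

To row units: 0.133 m is 0.266, 0.13 m is 0.26.

arm_command(
  commands=[
    [0.02, 0, 0.06, 0, 0, 0, 0],
    [0.02, 0, 0.13, 0, 0, 0, 0],
    [0.02, 0, 0.19, 0, 0, 0, 0],
    [0.02, 0, 0.23, 0, 0, 0, 0],
    [0.02, 0, 0.25, 0, 0, 0, 0],
    [0.02, 0, 0.26, 0, 0, 0, 0],
    [0.02, 0, 0.266, 0, 0, 0, 0],
  ],
)

```text
clock: 11.5
tool_pos: [0.4857, 0.3615, 0.0881]
eef_rot: [3.14, -0.001, 1.57]
wrist_force: [-0.3, 0.7, -3.0]
grip_width: 0.195
grip_force: 31.9
```

To row units: 0.0125 m is 0.025, 0.012 m is 0.024.

arm_command(
  commands=[
    [0, 0, 0.008, 0, 0, 0, 0],
    [0, 0, 0.016, 0, 0, 0, 0],
    [0, 0, 0.02, 0, 0, 0, 0],
    [0, 0, 0.024, 0, 0, 0, 0],
    [0, 0, 0.025, 0, 0, 0, 0],
    [0, 0, 0.025, 0, 0, 0, 0],
  ],
)

```text
clock: 12.25
tool_pos: [0.4854, 0.3613, 0.0753]
eef_rot: [3.141, -0.0, 1.57]
wrist_force: [-0.6, -1.4, 0.5]
grip_width: 0.193
grip_force: 32.6
```

It's resting on the tray floor. Release and rise.

To row units: -0.12 m is -0.24, -0.085 m is -0.17.

arm_command(
  commands=[
    [0, 0, 0, 0, 0, 0, 0.5],
    [0, 0, 0, 0, 0, 0, 0.5],
    [0, 0, 0, 0, 0, 0, 0.5],
    [0, 0, -0.06, 0, 0, 0, 0.5],
    [0, 0, -0.17, 0, 0, 0, 0.5],
    [0, 0, -0.24, 0, 0, 0, 0.5],
  ],
)

```text
clock: 13.0
tool_pos: [0.4856, 0.3615, 0.1977]
eef_rot: [3.139, -0.002, 1.57]
wrist_force: [0.2, -0.0, 0.5]
grip_width: 0.502
grip_force: 0.0
```

To row units: -0.373 m is -0.746, -0.031 m is -0.062.

arm_command(
  commands=[
    [-0.746, -0.062, 0, 0, 0, 0, 0.5],
    [-0.746, -0.062, 0, 0, 0, 0, 0.5],
    [-0.746, -0.062, 0, 0, 0, 0, 0.5],
    [-0.746, -0.062, 0, 0, 0, 0, 0.5],
    [-0.746, -0.062, 0, 0, 0, 0, 0.5],
    [-0.746, -0.062, 0, 0, 0, 0, 0.5],
    [-0.746, -0.062, 0, 0, 0, 0, 0.5],
  ],
)

```text
clock: 13.88
tool_pos: [0.4538, -0.0155, 0.1949]
eef_rot: [3.141, 0.001, 1.563]
wrist_force: [0.8, 0.4, -0.1]
grip_width: 0.5
grip_force: 0.0
```

```bash
cat > c.py <<'E'
from h import *
import sys
o=get_obs();print(o['tool_pos'],o['grip_width'],o['eef_rot'])
for n in('scene','wrist'):
    d=get_image(n);P=pts(d);save(d,sys.argv[1]+n);P=P.reshape(-1,3)
    for c in((.4545,-.012),(.486,.361),(.486,.22),(.463,-.340)):
        s=P[(np.hypot(*(P[:,:2]-c).T)<.045)&(P[:,2]<.096)&(P[:,2]>.06)]
        if len(s)>30:
            k=s[s[:,2]>.08]; print(n,c,np.percentile(s[:,2],[50,99.5]).round(4),((s.min(0)+s.max(0))/2).round(4),np.ptp(s,0).round(3),k.mean(0).round(4) if len(k) else '')
E
python3 c.py p3
```

```text
[ 0.45375561 -0.01550438  0.19485259] 0.5001769653839684 [3.14088487e+00 9.90675479e-04 1.56343854e+00]
scene (0.4545, -0.012) [0.0685 0.084 ] [ 0.4546 -0.0119  0.0734] [0.07  0.076 0.026] [ 0.4537 -0.0136  0.0823]
scene (0.486, 0.361) [0.0715 0.0792] [0.4646 0.355  0.0699] [0.032 0.068 0.02 ] 
scene (0.463, -0.34) [0.0687 0.0849] [ 0.4627 -0.3388  0.0742] [0.072 0.072 0.028] [ 0.4623 -0.3404  0.0827]
wrist (0.4545, -0.012) [0.0698 0.085 ] [ 0.4548 -0.0094  0.0736] [0.072 0.071 0.027] [ 0.4548 -0.0093  0.0827]
```

To row units: 0.124 m is 0.248, 0.12 m is 0.24.

arm_command(
  commands=[
    [0.003, 0, 0.12, 0, 0, 0, 0.5],
    [0.003, 0, 0.2, 0, 0, 0, 0.5],
    [0.003, 0, 0.24, 0, 0, 0, 0.5],
    [0.003, 0, 0.248, 0, 0, 0, 0.5],
    [0.003, 0, 0.248, 0, 0, 0, 0.5],
  ],
)

```text
clock: 14.6
tool_pos: [0.4549, -0.0098, 0.0721]
eef_rot: [3.14, 0.0, 1.571]
wrist_force: [0.4, 0.8, 0.9]
grip_width: 0.499
grip_force: 0.0
```

arm_command(
  commands=[
    [0, 0, 0, 0, 0, 0, 0],
    [0, 0, 0, 0, 0, 0, 0],
    [0, 0, 0, 0, 0, 0, 0],
    [0, 0, 0, 0, 0, 0, 0],
    [0, 0, 0, 0, 0, 0, 0],
  ],
)

```text
clock: 15.22
tool_pos: [0.4548, -0.0104, 0.0714]
eef_rot: [3.139, 0.0, 1.57]
wrist_force: [3.7, 0.0, 3.4]
grip_width: 0.198
grip_force: 30.9
```

To row units: -0.025 m is -0.05, -0.018 m is -0.036.

arm_command(
  commands=[
    [0, 0, -0.006, 0, 0, 0, 0],
    [0, 0, -0.014, 0, 0, 0, 0],
    [0, 0, -0.024, 0, 0, 0, 0],
    [0, 0, -0.036, 0, 0, 0, 0],
    [0, 0, -0.05, 0, 0, 0, 0],
    [0, 0, -0.05, 0, 0, 0, 0],
    [0, 0, -0.05, 0, 0, 0, 0],
  ],
)

```text
clock: 16.1
tool_pos: [0.4541, -0.0103, 0.0956]
eef_rot: [-3.142, -0.0, 1.57]
wrist_force: [-0.7, -0.5, -6.9]
grip_width: 0.194
grip_force: 30.5
```

```bash
python3 - <<'E'
from h import *
print(get_obs()['tool_pos'],get_obs()['effort'][:3])
f=[]
for i in range(6):
    get_image('wrist');f.append(get_obs()['wrist_force'])
print(np.mean(f,0),np.std(f,0))
E
```

```text
[ 0.45405224 -0.01025926  0.09559518] [-8.30309757e-03 -3.08541298e+01 -4.45091951e+01]
[-0.32550667  0.17888744 -6.42778304] [0.45570688 0.49292157 0.23294121]
```

This one weighs 6.4 N, about 0.66 kg, so it's the full one. I'll set it back, take the third to the tray (which also checks the result), then come back.

To row units: 0.0248 m is 0.0496, 0.0245 m is 0.049.

arm_command(
  commands=[
    [0, 0, 0.02, 0, 0, 0, 0],
    [0, 0, 0.036, 0, 0, 0, 0],
    [0, 0, 0.044, 0, 0, 0, 0],
    [0, 0, 0.049, 0, 0, 0, 0],
    [0, 0, 0.0496, 0, 0, 0, 0],
    [0, 0, 0.0496, 0, 0, 0, 0],
  ],
)

```text
clock: 17.15
tool_pos: [0.4544, -0.0104, 0.0716]
eef_rot: [3.141, 0.0, 1.57]
wrist_force: [-2.5, -0.8, 0.0]
grip_width: 0.192
grip_force: 31.4
```

arm_command(
  commands=[
    [0, 0, 0, 0, 0, 0, 0.5],
    [0, 0, 0, 0, 0, 0, 0.5],
    [0, 0, 0, 0, 0, 0, 0.5],
    [0, 0, -0.06, 0, 0, 0, 0.5],
    [0, 0, -0.16, 0, 0, 0, 0.5],
    [0, 0, -0.16, 0, 0, 0, 0.5],
  ],
)

```text
clock: 17.9
tool_pos: [0.4563, -0.0104, 0.1557]
eef_rot: [3.133, 0.001, 1.571]
wrist_force: [-0.2, 0.1, -0.2]
grip_width: 0.503
grip_force: 0.0
```

To row units: -0.329 m is -0.658, -0.04 m is -0.08.

arm_command(
  commands=[
    [-0.658, 0.017, -0.08, 0, 0, 0, 0.5],
    [-0.658, 0.017, -0.08, 0, 0, 0, 0.5],
    [-0.658, 0.017, -0.08, 0, 0, 0, 0.5],
    [-0.658, 0.017, -0.08, 0, 0, 0, 0.5],
    [-0.658, 0.017, -0.08, 0, 0, 0, 0.5],
    [-0.658, 0.017, -0.08, 0, 0, 0, 0.5],
    [-0.658, 0.017, -0.08, 0, 0, 0, 0.5],
  ],
)

```text
clock: 18.77
tool_pos: [0.4622, -0.3396, 0.1896]
eef_rot: [-3.14, -0.002, 1.569]
wrist_force: [0.0, 0.7, 0.6]
grip_width: 0.499
grip_force: 0.0
```

```bash
python3 c.py p4
```

```text
[ 0.46220471 -0.33955517  0.18959894] 0.4993615748007934 [-3.14032555e+00 -1.60807847e-03  1.56894173e+00]
scene (0.4545, -0.012) [0.0689 0.0852] [ 0.4533 -0.013   0.0727] [0.071 0.076 0.025] [ 0.4536 -0.0145  0.083 ]
scene (0.486, 0.361) [0.0719 0.0883] [0.4833 0.3557 0.0753] [0.068 0.075 0.03 ] [0.4817 0.3537 0.0856]
scene (0.463, -0.34) [0.0689 0.0854] [ 0.4633 -0.3384  0.0733] [0.071 0.072 0.027] [ 0.463  -0.3402  0.0826]
wrist (0.463, -0.34) [0.0699 0.085 ] [ 0.4639 -0.3368  0.0737] [0.07  0.071 0.027] [ 0.4637 -0.3362  0.0827]
```

View pics/p4scene.png

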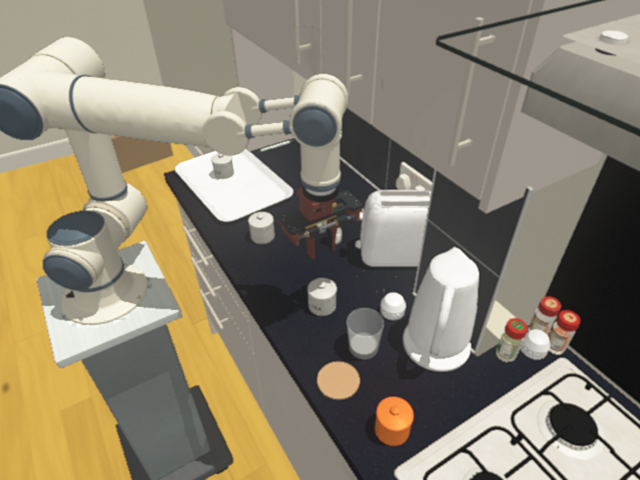

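The scene shows one canister standing on the tray at (222,166), the full one at (262,227), the third at (322,296), and the clutter untouched. Now the third.

To row units: 0.12 m is 0.24, 0.002 m is 0.004.

arm_command(
  commands=[
    [0.004, 0.002, 0.12, 0, 0, 0, 0.5],
    [0.004, 0.002, 0.2, 0, 0, 0, 0.5],
    [0.004, 0.002, 0.232, 0, 0, 0, 0.5],
    [0.004, 0.002, 0.24, 0, 0, 0, 0.5],
    [0.004, 0.002, 0.24, 0, 0, 0, 0.5],
  ],
)

```text
clock: 19.5
tool_pos: [0.4644, -0.3374, 0.0727]
eef_rot: [3.139, 0.002, 1.571]
wrist_force: [0.4, -0.8, 0.1]
grip_width: 0.499
grip_force: 0.0
```

arm_command(
  commands=[
    [0, 0, 0, 0, 0, 0, 0],
    [0, 0, 0, 0, 0, 0, 0],
    [0, 0, 0, 0, 0, 0, 0],
    [0, 0, 0, 0, 0, 0, 0],
    [0, 0, 0, 0, 0, 0, 0],
  ],
)

```text
clock: 20.12
tool_pos: [0.4638, -0.3376, 0.0715]
eef_rot: [3.141, 0.001, 1.57]
wrist_force: [0.5, 0.3, 3.5]
grip_width: 0.194
grip_force: 30.3
```

To row units: -0.025 m is -0.05, -0.018 m is -0.036.

arm_command(
  commands=[
    [0, 0, -0.006, 0, 0, 0, 0],
    [0, 0, -0.014, 0, 0, 0, 0],
    [0, 0, -0.024, 0, 0, 0, 0],
    [0, 0, -0.036, 0, 0, 0, 0],
    [0, 0, -0.05, 0, 0, 0, 0],
    [0, 0, -0.05, 0, 0, 0, 0],
    [0, 0, -0.05, 0, 0, 0, 0],
  ],
)

```text
clock: 21.0
tool_pos: [0.4634, -0.3372, 0.0958]
eef_rot: [-3.142, -0.0, 1.57]
wrist_force: [-0.3, 0.3, -3.6]
grip_width: 0.192
grip_force: 30.1
```

```bash
python3 - <<'E'
from h import *
print(get_obs()['tool_pos'])
f=[]
for i in range(6):
    get_image('wrist');f.append(get_obs()['wrist_force'])
print(np.mean(f,0),np.std(f,0))
E
```

```text
[ 0.46344397 -0.33723664  0.09579449]
[-0.17171103  0.34888744 -3.32009647] [0.49545073 0.61963629 0.49679955]
```

The third weighs 3.3 N, so it's light. Carrying it to the near half of the tray.

To row units: 0.175 m is 0.35, 0.13 m is 0.26.

arm_command(
  commands=[
    [0, 0, -0.04, 0, 0, 0, 0],
    [0, 0, -0.11, 0, 0, 0, 0],
    [0, 0, -0.18, 0, 0, 0, 0],
    [0.03, 0, -0.23, 0, 0, 0, 0],
    [0.09, 0.006, -0.25, 0, 0, 0, 0],
    [0.17, 0.012, -0.25, 0, 0, 0, 0],
    [0.26, 0.018, -0.25, 0, 0, 0, 0],
    [0.35, 0.024, -0.25, 0, 0, 0, 0],
  ],
)

```text
clock: 22.3
tool_pos: [0.4756, -0.161, 0.2228]
eef_rot: [3.139, 0.001, 1.57]
wrist_force: [0.4, 0.7, -2.4]
grip_width: 0.193
grip_force: 30.3
```

To row units: 0.375 m is 0.75, 0.35 m is 0.7.

arm_command(
  commands=[
    [0.1, 0.004, 0, 0, 0, 0, 0],
    [0.2, 0.008, 0, 0, 0, 0, 0],
    [0.3, 0.012, 0, 0, 0, 0, 0],
    [0.41, 0.016, 0, 0, 0, 0, 0],
    [0.52, 0.02, 0, 0, 0, 0, 0],
    [0.62, 0.022, 0, 0, 0, 0, 0],
    [0.7, 0.024, 0, 0, 0, 0, 0],
    [0.75, 0.026, 0, 0, 0, 0, 0],
  ],
)

```text
clock: 23.3
tool_pos: [0.4885, 0.2148, 0.2226]
eef_rot: [3.14, -0.001, 1.572]
wrist_force: [0.0, -0.5, -4.5]
grip_width: 0.193
grip_force: 30.3
```

To row units: 0.133 m is 0.266, 0.13 m is 0.26.

arm_command(
  commands=[
    [0.02, 0, 0.06, 0, 0, 0, 0],
    [0.024, 0, 0.13, 0, 0, 0, 0],
    [0.024, 0, 0.19, 0, 0, 0, 0],
    [0.024, 0, 0.23, 0, 0, 0, 0],
    [0.024, 0, 0.25, 0, 0, 0, 0],
    [0.024, 0, 0.26, 0, 0, 0, 0],
    [0.024, 0, 0.266, 0, 0, 0, 0],
  ],
)

```text
clock: 24.18
tool_pos: [0.4892, 0.2249, 0.0888]
eef_rot: [3.14, -0.001, 1.57]
wrist_force: [-0.5, 0.7, -3.6]
grip_width: 0.191
grip_force: 30.3
```

To row units: 0.013 m is 0.026, 0.012 m is 0.024.

arm_command(
  commands=[
    [0, 0, 0.008, 0, 0, 0, 0],
    [0, 0, 0.016, 0, 0, 0, 0],
    [0, 0, 0.02, 0, 0, 0, 0],
    [0, 0, 0.024, 0, 0, 0, 0],
    [0, 0, 0.026, 0, 0, 0, 0],
    [0, 0, 0.026, 0, 0, 0, 0],
  ],
)

```text
clock: 24.92
tool_pos: [0.4888, 0.2248, 0.0754]
eef_rot: [3.141, -0.0, 1.571]
wrist_force: [-1.9, -0.8, -0.5]
grip_width: 0.193
grip_force: 30.6
```

To row units: -0.12 m is -0.24, -0.085 m is -0.17.

arm_command(
  commands=[
    [0, 0, 0, 0, 0, 0, 0.5],
    [0, 0, 0, 0, 0, 0, 0.5],
    [0, 0, 0, 0, 0, 0, 0.5],
    [0, 0, -0.06, 0, 0, 0, 0.5],
    [0, 0, -0.17, 0, 0, 0, 0.5],
    [0, 0, -0.24, 0, 0, 0, 0.5],
  ],
)

```text
clock: 25.68
tool_pos: [0.4892, 0.225, 0.1978]
eef_rot: [3.139, -0.001, 1.571]
wrist_force: [-0.4, -0.0, 0.4]
grip_width: 0.504
grip_force: 0.0
```

To row units: -0.236 m is -0.472, -0.035 m is -0.07.

arm_command(
  commands=[
    [-0.472, -0.07, 0, 0, 0, 0, 0.5],
    [-0.472, -0.07, 0, 0, 0, 0, 0.5],
    [-0.472, -0.07, 0, 0, 0, 0, 0.5],
    [-0.472, -0.07, 0, 0, 0, 0, 0.5],
    [-0.472, -0.07, 0, 0, 0, 0, 0.5],
    [-0.472, -0.07, 0, 0, 0, 0, 0.5],
  ],
)

```text
clock: 26.42
tool_pos: [0.4537, -0.0109, 0.195]
eef_rot: [3.141, -0.001, 1.57]
wrist_force: [0.9, -0.2, 0.6]
grip_width: 0.503
grip_force: 0.0
```

```bash
python3 c.py p5
```

```text
[ 0.45374193 -0.01094004  0.19499161] 0.5031640593925868 [ 3.14110376e+00 -5.17601569e-04  1.56994595e+00]
scene (0.4545, -0.012) [0.0686 0.0837] [ 0.4524 -0.0116  0.0725] [0.069 0.078 0.025] [ 0.4527 -0.0133  0.0821]
scene (0.486, 0.361) [0.0713 0.0803] [0.4823 0.3564 0.0705] [0.063 0.062 0.02 ] [0.475  0.3555 0.0803]
scene (0.486, 0.22) [0.0719 0.0889] [0.488  0.2221 0.0749] [0.07  0.073 0.029] [0.4877 0.2192 0.0861]
wrist (0.4545, -0.012) [0.0699 0.0849] [ 0.4542 -0.0101  0.0734] [0.071 0.072 0.027] [ 0.4538 -0.0095  0.0827]
```

Both light ones stand in the tray. Now the full one, gripped again and lifted to hold.

To row units: 0.124 m is 0.248, 0.12 m is 0.24.

arm_command(
  commands=[
    [0.001, 0, 0.12, 0, 0, 0, 0.5],
    [0.001, 0, 0.2, 0, 0, 0, 0.5],
    [0.001, 0, 0.24, 0, 0, 0, 0.5],
    [0.001, 0, 0.248, 0, 0, 0, 0.5],
    [0.001, 0, 0.248, 0, 0, 0, 0.5],
  ],
)

```text
clock: 27.15
tool_pos: [0.4544, -0.0105, 0.0723]
eef_rot: [3.14, 0.0, 1.571]
wrist_force: [0.4, 0.1, -0.3]
grip_width: 0.5
grip_force: 0.0
```

arm_command(
  commands=[
    [0, 0, 0, 0, 0, 0, 0],
    [0, 0, 0, 0, 0, 0, 0],
    [0, 0, 0, 0, 0, 0, 0],
    [0, 0, 0, 0, 0, 0, 0],
    [0, 0, 0, 0, 0, 0, 0],
  ],
)

```text
clock: 27.78
tool_pos: [0.4539, -0.0108, 0.0715]
eef_rot: [3.14, 0.0, 1.57]
wrist_force: [-0.9, -0.4, 3.9]
grip_width: 0.191
grip_force: 30.6
```

To row units: -0.135 m is -0.27, -0.13 m is -0.26.

arm_command(
  commands=[
    [0, 0, -0.01, 0, 0, 0, 0],
    [0, 0, -0.03, 0, 0, 0, 0],
    [0, 0, -0.07, 0, 0, 0, 0],
    [0, 0, -0.12, 0, 0, 0, 0],
    [0, 0, -0.18, 0, 0, 0, 0],
    [0, 0, -0.23, 0, 0, 0, 0],
    [0, 0, -0.26, 0, 0, 0, 0],
    [0, 0, -0.27, 0, 0, 0, 0],
  ],
)

```text
clock: 28.78
tool_pos: [0.4539, -0.0108, 0.2071]
eef_rot: [3.14, 0.0, 1.57]
wrist_force: [0.9, 0.5, -6.5]
grip_width: 0.194
grip_force: 30.2
```

arm_command(
  commands=[
    [0, 0, 0, 0, 0, 0, 0],
    [0, 0, 0, 0, 0, 0, 0],
    [0, 0, 0, 0, 0, 0, 0],
    [0, 0, 0, 0, 0, 0, 0],
  ],
)

```text
clock: 29.28
tool_pos: [0.4534, -0.0107, 0.2053]
eef_rot: [-3.141, -0.0, 1.571]
wrist_force: [-0.3, 0.6, -6.6]
grip_width: 0.194
grip_force: 30.3
```

```bash
python3 c.py p6; python3 - <<'E'
from h import *
o=get_obs();print(o['tool_pos'],o['wrist_force'],o['grip_force'],o['clock'])
E
```

```text
[ 0.4534228  -0.01074975  0.20534401] 0.19437347131249624 [-3.14073614e+00 -8.14487893e-05  1.57053643e+00]
scene (0.486, 0.361) [0.0715 0.0786] [0.4852 0.3567 0.0696] [0.07  0.068 0.018] 
scene (0.486, 0.22) [0.0726 0.089 ] [0.4872 0.221  0.0749] [0.067 0.073 0.029] [0.488  0.2201 0.0851]
[ 0.45353112 -0.01075222  0.20564136] [-0.13811471  0.3093703  -6.24357547] 30.25375713311405 29.375
```

View pics/p6scene.png

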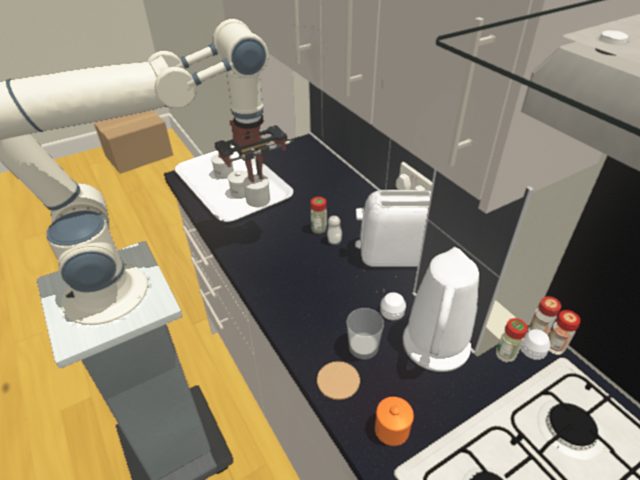

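The full canister hangs upright in the fingers at (258,192), about 13 cm up. The other two stand in the tray at (222,166) and (238,182), and the clutter is unmoved. Handing in.

```bash
python3 -c "
from station import close_job
print(close_job())"
```

```text
the job is handed in; nothing more can be done
None
```

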